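# Eject a wax casting from a tilted mould and stand it in the tin

## Task

Push the ejector knob of the tilted mould in along its slope until the wax casting springs free and slides down onto the ramp; do not ram the knob. Let the knob spring back, then take the casting off the ramp and stand it upright on its wide foot in the middle of the shallow silver tin. Leave the lilac candle, the wick spool and the mug where they stand.

Things in the scene. Friction and masses are not known exactly. Their poses are not given: they have to be found in the camera images.
- stand: Fixed mould stand. Origin: centre of the underside of its grey base plate (250 x 100 x 10 mm); z up, x along its length, the way the ramp falls. An aluminium ramp falls to +x, 50 deg below level: downhill is (0.643, 0, -0.766), its upward normal (0.766, 0, 0.643). At the top the mould, a covered channel 60 mm wide, 90 mm long; the ejector knob sticks out behind it.
- ejector_pad (a point): Centre of the outer face of the ejector knob, a black disc 40 mm across and 12 mm thick, facing uphill; it moves with the knob. At rest it is at (-0.072, 0, 0.260) in the stand's frame. Press it in the ramp's downhill direction: 40 deg from vertical.
- ejector (a joint): Travel of the ejector slide in m: 0 out (at rest), 0.028 fully in, where it meets a firm rubber buffer. It springs back by itself. The spring takes 2 to 6 N; two leaf catches that hold the casting by its foot add up to some 12 N from about 8 mm of travel; the casting springs free only near the end, at about 22 to 26 mm. More than 35 N on the knob is too much.
- mould_mouth (a point): Fixed point in the middle of the mould's lower mouth. Below it runs an open rail 130 mm long and only 30 mm wide (fingers pass down beside it).
- ramp_foot (a point): Fixed point at the ramp's lower end, (0.103, 0, 0.051) in the stand's frame: on the uphill face of the stop plate (60 mm wide, 26 mm high over the rail), 17 mm off the rail. The casting's origin lies here when it has slid all the way down. Two 10 mm high cheeks flank the rail's last 13 mm.
- cast: Loose cream wax casting, 90 g: a block 34 x 34 mm, 61 mm tall overall, with a wider foot 10 mm high, 46 mm along y, 34 mm along x. Origin: centre of the foot's underside; z up through the block. In the mould and on the ramp its foot is downhill, z points uphill along the ramp (40 deg from vertical), y is level. On the ramp it can be gripped across the block (along y), tool straight down.
- tin: Shallow round silver tin lid, fixed on the table, 140 mm across, rim 16 mm high; its inner floor is flat, 7 mm above the table and at least 110 mm across. Origin: centre of its underside.
- candle: Bystander: lilac pillar candle standing upright, 46 mm in diameter, 296 mm tall, loose. Origin: centre of its base.
- spool: Bystander: wick spool, 60 mm in diameter, 66 mm tall, loose. Origin: on the table, 22 mm from the spool's axis, which is on its +y side.
- mug_candle: Bystander: mug filled with wax, 82 mm in diameter, 102 mm tall, handle on its -y side, loose. Origin: under it.
Things that resemble listed ones, but are neither listed nor needed, are in the scene too. What is meant by the tin is not black, and is the larger of those in its own colour.

How it is judged:
On the way, in this order (a step that is already met when the one before it is completed fails the run):
1. the ejector is pressed in at least 10 mm (value of joint ejector above 0.01 m).
2. the casting is out of the mould and lies at the foot of the ramp, on the rail (within 15 mm) (distance between cast and ramp_foot below 0.015 m), for 0.2 s.
At the end, for the whole second after the job is handed in: The casting stands upright on its foot (within 0.1 rad) on the tin's floor, its centre within 35 mm of the tin's centre, at rest and released; the ejector has sprung back to within 3 mm of its rest (horizontal distance between cast and tin below 0.035 m and z of cast in the frame of tin between 0.003 and 0.012 m and angle between cast's own z axis and vertical below 0.1 rad and linear speed of cast below 0.02 m/s and value of joint ejector below 0.003 m); the robot touches nothing.
It fails at once if the ejector knob is rammed: the fingers press on it with more than 35 N (contact force between the fingers and ejector above 35 N).
It fails at once if the candle is moved by more than 30 mm or knocked over (distance of candle from where it was at the start of the episode above 0.03 m or angle between candle's own z axis and vertical above 0.3 rad).
It fails at once if the spool is moved by more than 30 mm (distance of spool from where it was at the start of the episode above 0.03 m).
It fails at once if the mug is moved by more than 30 mm (distance of mug_candle from where it was at the start of the episode above 0.03 m).
It also fails if it takes over 58 s, if anything falls off the work surface, if the arm or the gripper's body presses on something with over 40 N, if the wrist force passes 120 N, or if a joint passes its speed limit or range.

## Robot

A 7-joint arm with a two-finger parallel gripper is mounted at the origin on a cart in front of the work surface, level with it; the furniture and walls round the work are solid. World frame = base frame: x ahead of the robot, y to its left, z up, the work surface at z = 0. Lengths are in m, angles in rad, forces in N, time in s.
With the tool pointing down it reaches from about 0.4 to 0.85 m from the base axis. Payload 10.4 kg.
Tool frame: the origin (TCP) lies at the very end of the fingers, on their centre line; the grasp point (between the pads) lies 19 mm behind it; z points along the fingers, y is the line along which they close (so a half turn about z gives the same grasp; the last joint's range is limited). The gripper opens to 87 mm and grips with 3 to 60 N. Pads are 19 mm wide; open, the fingers measure 117 mm over their backs; the gripper's body (75 mm by 190 mm) begins 51 mm behind the grasp point.
Start: joints at [1.116, 0.332, -0.065, 1.46, 0.022, 1.35, -0.088], TCP at [0.262, -0.568, 0.223] pointing down, gripper open.
Joint ranges: [-2.6, 2.6], [-0.5, 2.12], [-1.47, 1.34], [0.16, 2.42], [-1.27, 4.41], [0.06, 2.06], [-2.6, 2.6]. Speed limits (rad/s): [2.22, 2.22, 2.79, 2.79, 3.14, 3.14, 3.14].

## Interface

Orientations are given as a unit quaternion [x, y, z, w].
In Python, from bench import status, camera, order gives the robot as it stands.
- The arm moves only by the tool jog_arm, never from a script. Its argument "plan" is a list of rows, each a list of 7 numbers: the turn, a rotation vector about the tool's x, y, z in rad, then the shift along the tool's x, y, z in mm, then the opening, from -1 (shut) to 1 (fully open). A call has 1 to 12 rows; each row is the pose to reach, as a shift and turn from the pose commanded when the call began, along the tool's axes at that moment; what a row does not reach only later rows make up. A row lasts 1/10 s, in which the tool goes at most 50 mm and 8.59 degrees, less where a joint would pass 70% of its speed; a pose out of reach is approached as far as the arm can. A call with a gripper value outside its range is refused whole. The fingers move at their own pace and stop on an object; "squeeze" is the grip in N (left out, the last holds). Time passes only in rows, so rows that repeat a pose let the fingers close. It gives the time, the measured TCP pose, the force, the opening and the grip force at its end, in the units of the state.
- status.read_state(): the state, without advancing time (a new reading comes with each control period).
- camera(name): name is "side" or "top" or "wrist"; returns a dict with "image" (400x640x3 uint8, red, green, blue), "z_map" (400x640 float32, m along the optical axis (not along the pixel's ray), 0 where there is no reading), "fx", "fy", "cx", "cy" (pixels), "world_from_camera" (4x4, takes a point from camera to world coordinates); the wrist camera has in their place "mount" (4x4, takes a point from camera to tool coordinates, whose origin is the TCP and whose axes are the flange's). Camera axes: x right, y down, z forward; pixel columns grow to the right and rows downward; lengths in m; the calibration is good to about 2 mm. The wrist camera is an equidistant fisheye: a pixel r from the principal point sees the ray r / f radians off the axis. A picture is of the moment at which its call begins: read the wrist's pose just before it.
- order.close_job(): hands the job in; it is judged then, once.
The state is a dict: "time": time; "joint_positions": joint angles; "joint_vel": joint speeds; "joint_torque": joint torques, N m; "ee_pos": TCP position; "eef_rot": TCP orientation; "ft_force": force on the tool from outside, world axes, zero at the start; "torque": the same for the moment, N m; "width": finger opening in m; "grip_force": force on a finger pad.
Only numpy, scipy, OpenCV 4.12 (cv2) and the standard library are available. Lean on these libraries where they do the work, as an engineer would, in place of code of your own. Each camera call takes 0.05 s, during which the arm holds its last target. There are 200 camera calls.

## Working session

There is one attempt and no reset: what is moved stays moved. The work goes in short steps, Python scripts to look and compute and a tool call to move; the robot and the scene stay as the last step left them, time stands still between calls to the robot, and variables do not carry over. Pictures are saved under pics/ and viewed, at most 11 in all, crops included, and the job is handed in when it is done.

Besides the shell and the picture viewer there is one more tool, called as name(argument=value, ...) on one line, values as JSON. jog_arm: Moves the arm, as the interface text tells. Its arguments: {"type":"object","properties":{"plan":{"type":"array"},"squeeze":{"type":"number"}},"required":["plan"]}

```bash
mkdir -p pics
cat > h.py <<'E'
import numpy as np, cv2
from bench import status, camera, order
def pts(c):
    z=c["z_map"]; v,u=np.indices(z.shape)
    P=np.stack([(u-c["cx"])/c["fx"]*z,(v-c["cy"])/c["fy"]*z,z],-1)
    T=np.array(c["world_from_camera"]); W=P@T[:3,:3].T+T[:3,3]; W[z==0]=np.nan
    return W
def save(n,im): cv2.imwrite("pics/"+n,cv2.cvtColor(im,cv2.COLOR_RGB2BGR))
E
python3 - <<'E'
from h import *
import pickle
s=camera("side");t=camera("top")
pickle.dump((s,t),open("c.pkl","wb"))
save("side.png",s["image"]);save("top.png",t["image"])
for c in (s,t): print(np.round(c["world_from_camera"],3),c["fx"],c["cx"],c["cy"])
print(status.read_state())
E
```

```text
[[-8.930e-01 -2.570e-01  3.700e-01 -2.700e-02]
 [-4.510e-01  5.120e-01 -7.310e-01  1.347e+00]
 [-1.000e-03 -8.200e-01 -5.730e-01  1.058e+00]
 [ 0.000e+00  0.000e+00  0.000e+00  1.000e+00]] 426.0520326443748 318.15894823873873 198.757941061951
[[-0.02  -0.996  0.088  0.426]
 [-1.     0.021  0.004  0.187]
 [-0.006 -0.088 -0.996  1.794]
 [ 0.     0.     0.     1.   ]] 431.2006223779631 319.94584079178486 196.55201157225338
{'time': 0.1, 'joint_positions': array([ 1.11641644,  0.3328132 , -0.06475297,  1.4608225 ,  0.02161078,
        1.34988935, -0.08849803]), 'joint_vel': array([ 0.00113799, -0.0009852 ,  0.00174543, -0.00148148, -0.00013692,
        0.00019201, -0.00083177]), 'joint_torque': array([ 2.04681688e-03, -6.24545717e+01,  2.52224109e-02, -3.90717602e+01,
       -6.13704720e-02,  3.66184185e-02,  1.29761261e-04]), 'ee_pos': array([ 0.26144089, -0.56732948,  0.22184744]), 'eef_rot': array([ 9.76778145e-01,  2.14252358e-01, -1.55407801e-04, -5.98247978e-04]), 'ft_force': array([ 0.27935585, -0.0486865 ,  0.08281247]), 'torque': array([0.00142516, 0.04285313, 0.00170591]), 'grip_force': 0.0, 'width': 0.08691208605505099}
```

View pics/side.png

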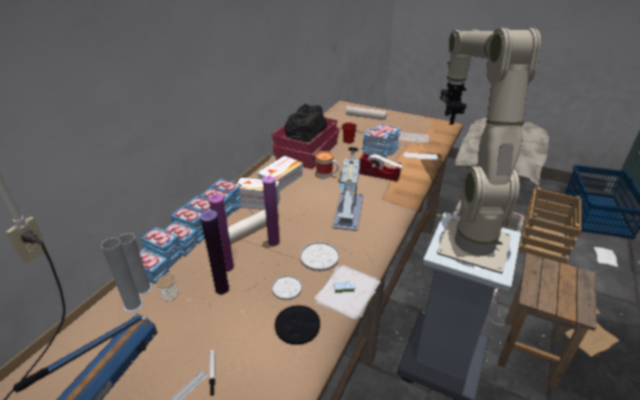

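View pics/top.png

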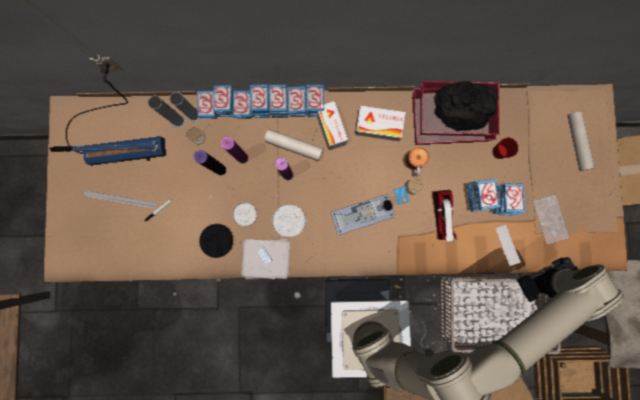

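Side view: stand around (348,195) with the knob at (352,150). Top view: stand (365,213) with the knob at (388,205) and downhill to the left; mug (418,158); spool (415,185); purple candles (284,168), (233,150), (210,162).
Tin candidates in the top view: (289,220) silver and large, (245,214) silver and small, (216,240) black. The larger silver one at (289,220) fits. I'll measure it and confirm in a crop.

Run:
```python
from h import *
import pickle
s,t=pickle.load(open("c.pkl","rb"))
im=t["image"][130:260,190:450]; save("crop.png",cv2.resize(im,None,fx=3,fy=3,interpolation=cv2.INTER_CUBIC))
W=pts(t); hsv=cv2.cvtColor(t["image"],cv2.COLOR_RGB2HSV)
print("table z",np.nanmedian(W[180:200,330:380,2]))
for n,(u,v) in dict(tinL=(289,220),tinS=(245,214),black=(216,240)).items():
    g=np.zeros(W.shape[:2],bool); g[v-24:v+24,u-24:u+24]=1
    col=(hsv[...,1]<60)&(hsv[...,2]>110) if n!="black" else hsv[...,2]<70
    k,l,st,ce=cv2.connectedComponentsWithStats((g&col).astype(np.uint8)); i=l[v,u] or 1+np.argmax(st[1:,4])
    m=l==i; (c,r)=cv2.minEnclosingCircle(np.argwhere(m)[:,::-1].astype(np.int32)); 
    print(n,st[i],ce[i],c,r,np.nanmedian(W[m],0).round(3),"diam",2*r/431*(np.nanmedian(t["z_map"][m])))
# stand heights
R=W[190:235,325:410]
x=R.reshape(-1,3); x=x[np.isfinite(x[:,2])]
b=x[(x[:,2]>.004)&(x[:,2]<.02)]
print("plate?",len(b)); rect=cv2.minAreaRect(b[:,:2].astype(np.float32)); print(rect)
hi=x[x[:,2]>.03]; print("hi",len(hi),cv2.minAreaRect(hi[:,:2].astype(np.float32)),hi[:,2].max())
kn=(hsv[190:235,370:400,2]<60); K=W[190:235,370:400][kn]; print("knob",len(K),K.round(3)[::4])
for n,(u,v) in dict(spool=(415,185),mug=(418,157),candle=(281,163),c2=(228,145),c3=(202,157)).items(): print(n,W[v,u].round(3),t["image"][v,u])
```

```text
table z 0.0004918107913407521
tinL [272 204  34  34 924] [288.52489177 220.30627706] (288.5029602050781, 220.26036071777344) 17.16449546813965 [0.488 0.326 0.008] diam 0.1421423
tinS [233 202  24  25 464] [244.4612069  214.10991379] (244.3648681640625, 214.06756591796875) 12.177946090698242 [0.517 0.51  0.005] diam 0.10118694
black [200 224  33  34 864] [216.0462963  240.26967593] (216.0214080810547, 240.39883422851562) 16.706424713134766 [0.412 0.627 0.009] diam 0.13787092
plate? 1113
((0.5157889723777771, 0.0007005482912063599), (0.3493555784225464, 0.18287180364131927), 88.80059051513672)
hi 734 ((0.5217820405960083, -0.024591103196144104), (0.06335429847240448, 0.32245007157325745), 17.805255889892578) 0.27655430856507346
knob 65 [[ 0.544 -0.045  0.26 ]
 [ 0.541 -0.049  0.258]
 [ 0.537 -0.04   0.266]
 [ 0.538 -0.058  0.245]
 [ 0.533 -0.045  0.258]
 [ 0.529 -0.032  0.27 ]
 [ 0.53  -0.048  0.259]
 [ 0.526 -0.029  0.267]
 [ 0.526 -0.044  0.263]
 [ 0.526 -0.06   0.252]
 [ 0.522 -0.04   0.266]
 [ 0.523 -0.055  0.257]
 [ 0.519 -0.039  0.268]
 [ 0.519 -0.056  0.253]
 [ 0.515 -0.043  0.266]
 [ 0.516 -0.059  0.252]
 [ 0.511 -0.05   0.266]]
spool [ 0.618 -0.19   0.062] [165 134 101]
mug [ 0.728 -0.201  0.084] [158  96  59]
candle [0.68  0.329 0.289] [155 109 150]
c2 [0.747 0.514 0.298] [176 101 165]
c3 [0.703 0.601 0.314] [ 94  72 120]
```

View pics/crop.png

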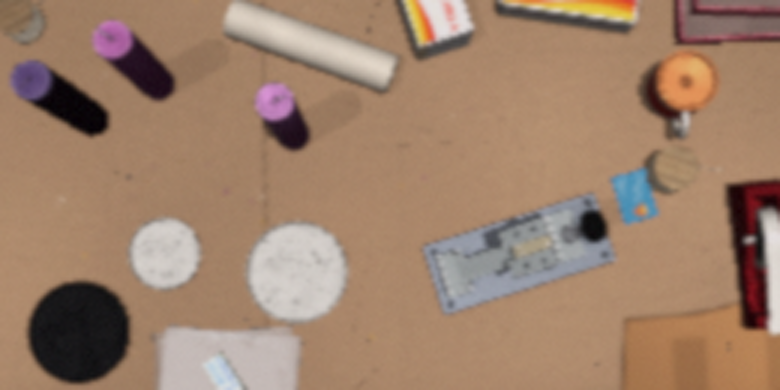

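Crop: the large silver tin is at crop (298,272), i.e. (289,220) in the full image. It measures 142 mm, against 101 mm for the smaller silver one, so it is the tin. The plate corners are at crop (425,245), (597,195), (614,262), (445,312), and the knob at (593,226). Next, the stand pose.

```bash
cat >> h.py <<'E'
def ray(c,u,v,z):
    T=np.array(c["world_from_camera"]); d=T[:3,:3]@np.array([(u-c["cx"])/c["fx"],(v-c["cy"])/c["fy"],1]); o=T[:3,3]
    return o+d*(z-o[2])/d[2]
E
python3 - <<'E'
from h import *
import pickle
s,t=pickle.load(open("c.pkl","rb"))
print("tin",ray(t,288.5,220.3,.014))
W=pts(t); I=t["image"].astype(int); g=np.zeros(W.shape[:2],np.uint8)
m=((I[...,2]-I[...,0]>-12)); z=W[...,2]
g[190:236,328:402]=m[190:236,328:402]
k,l,st,ce=cv2.connectedComponentsWithStats(g); i=1+np.argmax(st[1:,4]); print(st[i])
m=(l==i)&(z<.03)&(z>.002)
q=np.array([ray(t,u,v,.01)[:2] for v,u in np.argwhere(m)],np.float32)
r=cv2.minAreaRect(q); print(r, cv2.boxPoints(r).round(3))
c=[ray(t,190+a/3-.33,130+b/3-.33,.01) for a,b in[(425,245),(597,195),(614,262),(445,312)]]
c=np.array(c);print(c.round(3),c.mean(0))
kn=(cv2.cvtColor(t["image"],cv2.COLOR_RGB2HSV)[190:235,370:400,2]<60); K=W[190:235,370:400][kn];K=K[K[:,2]>.24];
print("knob",len(K),K.mean(0),(K[:,:2].min(0)+K[:,:2].max(0))/2, np.linalg.svd(K-K.mean(0))[2][2])
# spool, cand tops
for n,(u,v,h) in dict(spool=(415,185,.05),mug=(418,157,.08),candle=(281,163,.28)).items():
    b=W[v-22:v+22,u-22:u+22].reshape(-1,3); b=b[b[:,2]>h];b=b[np.linalg.norm(b[:,:2]-W[v,u,:2],axis=1)<.06]; print(n,b.mean(0).round(3),b.min(0).round(3),b.max(0).round(3))
# side view knob
Ws=pts(s); im=s["image"][120:240,300:420]; save("side_crop.png",cv2.resize(im,None,fx=5,fy=5,interpolation=cv2.INTER_CUBIC))
E
```

```text
tin [0.48735272 0.32665968 0.014     ]
[ 331  195   64   39 1342]
((0.5069136023521423, 0.020659931004047394), (0.09812726080417633, 0.24609233438968658), 16.351394653320312) [[ 0.425  0.125]
 [ 0.494 -0.111]
 [ 0.589 -0.084]
 [ 0.519  0.153]]
[[ 0.521  0.149  0.01 ]
 [ 0.585 -0.09   0.01 ]
 [ 0.492 -0.111  0.01 ]
 [ 0.428  0.124  0.01 ]] [0.50664831 0.01796504 0.01      ]
knob 65 [ 0.52633607 -0.04487873  0.26219457] [ 0.52759246 -0.04492681] [ 0.16177327 -0.61171565  0.77435997]
spool [ 0.62  -0.187  0.066] [ 0.588 -0.214  0.05 ] [ 0.676 -0.158  0.094]
mug [ 0.729 -0.2    0.093] [ 0.67  -0.239  0.08 ] [ 0.788 -0.159  0.111]
candle [0.679 0.329 0.286] [0.659 0.308 0.28 ] [0.699 0.351 0.304]
```

View pics/side_crop.png

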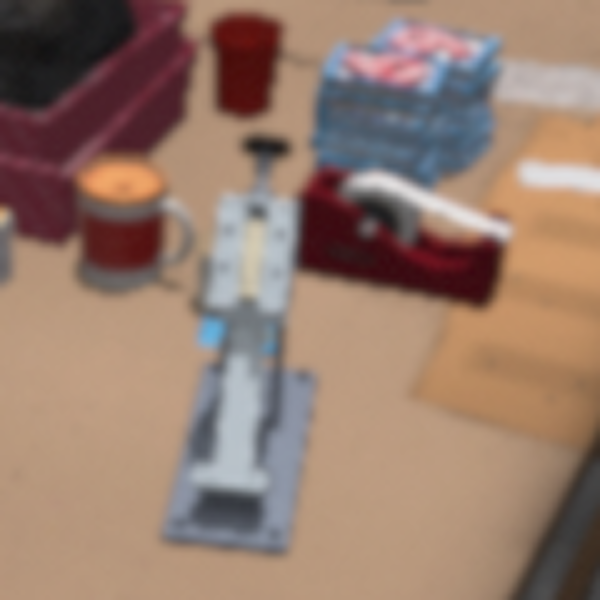

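```bash
cat >> h.py <<'E'
from scipy.spatial.transform import Rotation as Ro
YAW=np.deg2rad(105.7); O=np.array([.507,.021,0]); RS=Ro.from_euler("z",YAW).as_matrix()
def S(p): return O+RS@np.array(p)
D=RS@np.array([.643,0,-.766]); YT=-RS[:,1]
def ori(z): return np.c_[np.cross(YT,z),YT,z]
PRESS=ori(D); DOWN=ori(np.array([0,0,-1.]))
PAD=S([-.072,0,.260]); FOOT=S([.103,0,.051])
def go(p,R):
    s=status.read_state(); A=Ro.from_quat(s["eef_rot"]).as_matrix()
    r=Ro.from_matrix(A.T@R).as_rotvec(); d=A.T@(np.array(p)-s["ee_pos"])*1000
    print("jog",r.round(3),d.round(1),"rows",max(np.linalg.norm(d)/50,np.linalg.norm(r)/.15).round(1))
E
python3 - <<'E'
from h import *
print(PAD,FOOT,D)
go([.262,-.568,.40],DOWN)
go([PAD[0],PAD[1]-.06,.42],DOWN)
E
```

```text
[ 0.52648323 -0.04831381  0.26      ] [0.47912815 0.12015725 0.051     ] [-0.17399609  0.61901079 -0.766     ]
jog [-1.000e-03 -1.000e-03 -1.413e+00] [   0.2    0.6 -178.2] rows 9.4
jog [-1.000e-03 -1.000e-03 -1.413e+00] [ 432.8 -306.2 -197.8] rows 11.3
```

jog_arm(plan=[[0,0,0,0,0,-50,1],[0,0,-0.1,0,0,-100,-1],[0,0,-0.25,20,-14,-150,-1],[0,0,-0.4,60,-42,-198,-1],[0,0,-0.55,105,-74,-198,-1],[0,0,-0.7,150,-106,-198,-1],[0,0,-0.85,195,-138,-198,-1],[0,0,-1.0,240,-170,-198,-1],[0,0,-1.15,285,-202,-198,-1],[0,0,-1.3,330,-234,-198,-1],[0,0,-1.41,375,-266,-198,-1],[0,0,-1.413,433,-306,-198,-1]], squeeze=20)

```text
time: 1.3
ee_pos: [0.4893, -0.1714, 0.4205]
eef_rot: [0.602, 0.798, -0.0, 0.0]
ft_force: [1.4, -1.6, -0.2]
width: 0.0072
grip_force: 0.0
```

Run:
```python
from h import *
s=status.read_state(); print(s["time"],s["ee_pos"],s["joint_positions"].round(2),s["ft_force"].round(2))
go(PAD-.06*D,PRESS)
go(PAD-.10*D,PRESS)
```

```text
1.3 [ 0.48934766 -0.1714022   0.4204553 ] [ 0.71  0.1  -0.51  1.34  0.05  1.71  0.49] [ 1.41 -1.55 -0.23]
jog [-0.001  0.699  0.004] [ 69.6  69.3 114.5] rows 4.7
jog [-0.001  0.699  0.004] [43.9 69.2 83.8] rows 4.7
```

jog_arm(plan=[[0,0.14,0,10,14,0,-1],[0,0.28,0,20,28,0,-1],[0,0.42,0,25,42,0,-1],[0,0.56,0,30,56,20,-1],[0,0.699,0,40,65,40,-1],[0,0.699,0,40,65,40,-1],[0,0.699,0,40,65,40,-1],[0,0.699,0,40,65,40,-1]])

```text
time: 2.1
ee_pos: [0.5407, -0.1166, 0.3831]
eef_rot: [0.567, 0.75, 0.206, -0.27]
ft_force: [0.2, 1.0, 1.0]
width: 0.0005
grip_force: 0.0
```

Run:
```python
from h import *
s=status.read_state(); print(s["time"],s["ee_pos"],s["joint_positions"].round(2),s["ft_force"].round(2))
go(PAD-.06*D,PRESS)
c=camera("top"); W=pts(c)
I=c["image"]; save("t2.png",cv2.resize(I[150:260,320:460],None,fx=5,fy=5,interpolation=cv2.INTER_CUBIC))
```

```text
2.1 [ 0.54072967 -0.11659222  0.38310185] [ 0.76  0.5  -0.51  1.11 -0.37  1.94  0.46] [0.24 1.04 1.02]
jog [0.002 0.005 0.003] [-25.5   4.6  79.2] rows 1.7
```

jog_arm(plan=[[0,0,0,-12,2,25,-1],[0,0.005,0,-25,5,50,-1],[0,0.005,0,-25,5,79,-1],[0,0.005,0,-25,5,110,-1],[0,0.005,0,-25,5,119,-1],[0,0.005,0,-25,5,119,-1]])

```text
time: 2.75
ee_pos: [0.5297, -0.0598, 0.2746]
eef_rot: [0.566, 0.749, 0.208, -0.274]
ft_force: [0.1, 0.1, -0.1]
width: 0.0006
grip_force: 0.0
```

Run:
```python
from h import *
s=status.read_state(); print(s["time"],s["ee_pos"],s["joint_positions"].round(2),s["ft_force"].round(2))
go(PAD,PRESS)
c=camera("side"); save("s2.png",cv2.resize(c["image"][110:210,290:410],None,fx=5,fy=5,interpolation=cv2.INTER_CUBIC))
```

```text
2.75 [ 0.52973467 -0.05983001  0.27464587] [ 0.76  0.46 -0.54  1.4  -0.37  1.7   0.52] [ 0.07  0.09 -0.06]
jog [-0.    -0.003  0.002] [-0.3 -0.  18.9] rows 0.4
```

View pics/s2.png

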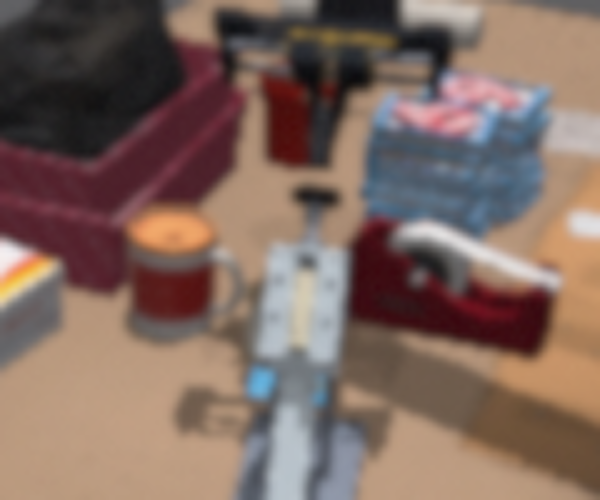

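The closed fingertips are at crop (320,160), in line with the knob at (317,195) and about 19 mm short of it. I'll approach gently.

jog_arm(plan=[[0,0,0,0,0,6,-1],[0,0,0,0,0,11,-1],[0,0,0,0,0,13,-1],[0,0,0,0,0,15,-1],[0,0,0,0,0,17,-1],[0,0,0,0,0,19,-1],[0,0,0,0,0,21,-1],[0,0,0,0,0,23,-1],[0,0,0,0,0,24,-1],[0,0,0,0,0,24,-1]])

```text
time: 3.8
ee_pos: [0.5259, -0.046, 0.2553]
eef_rot: [0.567, 0.748, 0.208, -0.274]
ft_force: [0.5, -3.5, 4.0]
width: 0.0002
grip_force: 2.6
```

```bash
cat >> h.py <<'E'
def rep():
    s=status.read_state(); print(round(s["time"],2),"beyond rest pad mm",1000*(s["ee_pos"]-PAD)@D,"axial N",s["ft_force"]@D,s["ft_force"].round(1))
E
python3 -c "
from h import *
rep()"
```

```text
3.8 beyond rest pad mm 5.154329504281662 axial N -5.354558177399204 [ 0.5 -3.5  4. ]
```

jog_arm(plan=[[0,0,0,0,0,1.5,-1],[0,0,0,0,0,3,-1],[0,0,0,0,0,4.5,-1],[0,0,0,0,0,6,-1],[0,0,0,0,0,7.5,-1],[0,0,0,0,0,9,-1],[0,0,0,0,0,10,-1],[0,0,0,0,0,11,-1],[0,0,0,0,0,12,-1],[0,0,0,0,0,12,-1]])

```text
time: 4.8
ee_pos: [0.5236, -0.0382, 0.2458]
eef_rot: [0.567, 0.748, 0.208, -0.275]
ft_force: [0.4, -4.4, 3.7]
width: 0.0001
grip_force: 2.9
```

```bash
python3 -c "
from h import *
rep()"
```

```text
4.8 beyond rest pad mm 17.636248292670004 axial N -5.659465935527216 [ 0.4 -4.4  3.7]
```

jog_arm(plan=[[0,0,0,0,0,1,-1],[0,0,0,0,0,2,-1],[0,0,0,0,0,3,-1],[0,0,0,0,0,4,-1],[0,0,0,0,0,5,-1],[0,0,0,0,0,5,-1]])

```text
time: 5.4
ee_pos: [0.5227, -0.0351, 0.2418]
eef_rot: [0.567, 0.748, 0.208, -0.275]
ft_force: [-1.0, -5.5, 2.7]
width: 0.0003
grip_force: 2.7
```

```bash
python3 -c "
from h import *
rep()
c=camera('side'); save('s3.png',cv2.resize(c['image'][130:240,290:410],None,fx=5,fy=5,interpolation=cv2.INTER_CUBIC))"
```

```text
5.4 beyond rest pad mm 22.759061571363908 axial N -5.273862956470854 [-1.  -5.5  2.7]
```

View pics/s3.png

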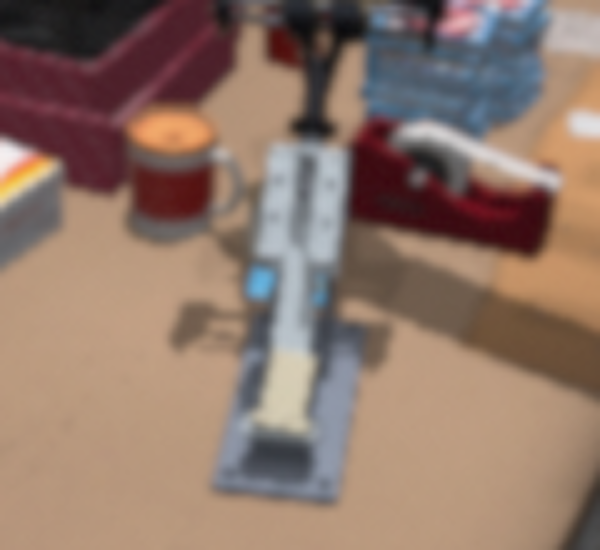

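The casting rests at the foot of the ramp, crop (285,395), and the mould is empty. Now I'll retract along the slope and untilt.

jog_arm(plan=[[0,0,0,0,0,-3,-1],[0,0,0,0,0,-8,-1],[0,0,0,0,0,-20,-1],[0,0,0,0,0,-50,-1],[0,0,0,0,0,-90,-1],[0,-0.14,0,0,0,-130,-1],[0,-0.28,0,15,0,-160,-1],[0,-0.42,0,40,0,-180,1],[0,-0.56,0,70,0,-190,1],[0,-0.69,0,110,0,-200,1],[0,-0.697,0,110,0,-200,1],[0,-0.697,0,110,0,-200,1]])

```text
time: 6.65
ee_pos: [0.5349, -0.0764, 0.4676]
eef_rot: [0.602, 0.798, 0.003, -0.002]
ft_force: [-0.7, -0.4, -0.1]
width: 0.0327
grip_force: 0.0
```

Run:
```python
from h import *
rep(); s=status.read_state(); print(s["ee_pos"],s["joint_positions"].round(2),s["width"])
c=camera("side"); W=pts(c); I=c["image"].astype(int)
L=(W-O)@RS  # stand frame
ok=np.isfinite(L[...,0])&(abs(L[...,0])<.13)&(abs(L[...,1])<.06)
cream=ok&(I[...,0]-I[...,2]>25)&(L[...,2]>.035)&(I[...,0]>140)
l=L[cream]; print("cream",len(l),np.median(l,0),np.percentile(l,3,0),np.percentile(l,97,0))
up=-l@np.array([.643,0,-.766]); n=l@np.array([.766,0,.643]); f=np.array([.103,0,.051])
print("along up from foot",np.percentile(up+f@np.array([.643,0,-.766]),[2,50,98]),"normal",np.percentile(n-f@np.array([.766,0,.643]),[2,50,98]))
for x0 in np.arange(-.06,.11,.01):
    b=L[ok&(abs(L[...,0]-x0)<.005)]; w=b[b[:,2]>.03]
    if len(w)>2: print(round(x0,2),len(w),"zmax",np.percentile(w[:,2],95).round(3),"y",np.percentile(w[:,1],[3,97]).round(3))
t=camera("top"); save("t3.png",cv2.resize(t["image"][170:250,310:430],None,fx=5,fy=5,interpolation=cv2.INTER_CUBIC))
```

```text
6.65 beyond rest pad mm -177.81108666035496 axial N -0.05821281708201169 [-0.7 -0.4 -0.1]
[ 0.53488126 -0.07635792  0.46755908] [ 0.5   0.18 -0.54  1.16  0.09  1.82  0.27] 0.03272584974096114
cream 111 [0.0924933  0.00562392 0.0842433 ] [-0.0376633  -0.00995511  0.06260944] [0.11238088 0.0209184  0.22974425]
along up from foot [0.00460766 0.03189307 0.23328671] normal [-0.00367662  0.01321074  0.02138202]
-0.06 465 zmax 0.791 y [-0.039  0.039]
-0.05 180 zmax 0.799 y [-0.014  0.039]
-0.04 141 zmax 0.801 y [-0.007  0.058]
-0.03 77 zmax 0.234 y [-0.022  0.033]
-0.02 67 zmax 0.236 y [-0.025  0.03 ]
-0.01 67 zmax 0.228 y [-0.024  0.033]
0.0 81 zmax 0.211 y [-0.022  0.033]
0.01 90 zmax 0.204 y [-0.024  0.031]
0.02 73 zmax 0.191 y [-0.024  0.033]
0.03 63 zmax 0.178 y [-0.024  0.03 ]
0.04 27 zmax 0.113 y [-0.009  0.016]
0.05 7 zmax 0.098 y [0.    0.015]
0.07 7 zmax 0.104 y [-0.01   0.031]
0.08 41 zmax 0.108 y [-0.011  0.026]
0.09 47 zmax 0.101 y [-0.019  0.032]
0.1 41 zmax 0.086 y [-0.018  0.028]
```

View pics/t3.png

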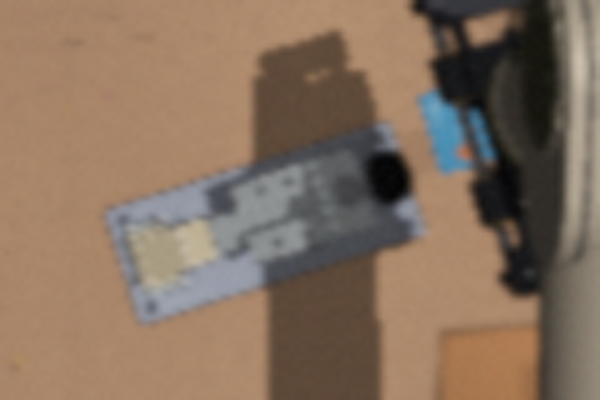

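The top view shows the casting at crop (172,250), down at the ramp foot, with the knob back out at (388,177). I'll refine its position with the top view's rays.

Run:
```python
from h import *
t=camera("top"); W=pts(t); I=t["image"].astype(int); hs=cv2.cvtColor(t["image"],cv2.COLOR_RGB2HSV)
L=(W-O)@RS
b=L[I[...,0]>=0].reshape(-1,3)
def sel(c): 
    T=pts(c); return (T-O)@RS
box=(abs(L[...,0]-.085)<.05)&(abs(L[...,1])<.045)&(L[...,2]>.04)&(L[...,2]<.14)
d=I[...,0]-I[...,2]
print("rgb diff hist",np.percentile(d[box],[5,25,50,75,95]))
m=box&(d>20); print(m.sum(),np.percentile(L[m],[3,50,97],axis=0).round(4))
print("mould y",np.percentile(L[(abs(L[...,0])<.03)&(abs(L[...,1])<.06)&(L[...,2]>.15)&(L[...,2]<.25)],[2,50,98],axis=0).round(4))
# edges of the casting across y for each band of stand x; column rays
for x0 in (.07,.08,.09,.10,.11):
    q=L[m&(abs(L[...,0]-x0)<.005)]; 
    if len(q): print(x0,len(q),q[:,1].min().round(3),q[:,1].max().round(3),np.median(q[:,2]).round(3))
s=status.read_state();print(s["time"],s["ee_pos"],s["width"])
kn=hs[...,2]<60; k=L[kn&(abs(L[...,0]+.07)<.03)&(abs(L[...,1])<.04)&(L[...,2]>.22)&(L[...,2]<.3)]; print("knob",len(k),k.mean(0))
```

```text
rgb diff hist [-5. 10. 30. 36. 39.]
144 [[ 0.054  -0.0169  0.0582]
 [ 0.0871  0.0018  0.0889]
 [ 0.1109  0.02    0.1085]]
mould y [[-2.760e-02 -2.980e-02  1.581e-01]
 [-5.700e-03 -1.000e-04  2.034e-01]
 [ 2.870e-02  2.960e-02  2.364e-01]]
0.07 19 -0.014 0.016 0.1
0.08 22 -0.013 0.018 0.104
0.09 27 -0.018 0.021 0.091
0.1 28 -0.02 0.023 0.076
0.11 22 -0.018 0.021 0.068
6.8 [ 0.53501122 -0.08026219  0.46432955] 0.04428884986617088
knob 79 [-0.06696176 -0.00111811  0.26195493]
```

```bash
cat >> h.py <<'E'
GR=ori(RS@np.array([-np.sin(.15),0,-np.cos(.15)]))
GT=S([.080,.0018,.061])
E
python3 - <<'E'
from h import *
go(GT+[0,0,.30],GR); go(GT+[0,0,.12],GR)
E
```

```text
jog [-0.003 -0.159 -0.002] [184.1  -1.5 105. ] rows 4.2
jog [-0.003 -0.159 -0.002] [182.5  -1.1 285. ] rows 6.8
```

jog_arm(plan=[[0,-0.05,0,50,0,0,1],[0,-0.1,0,95,0,15,1],[0,-0.155,0,140,0,50,1],[0,-0.155,0,183,0,90,1],[0,-0.155,0,183,-1,140,1],[0,-0.155,0,183,-1,190,1],[0,-0.155,0,183,-1,240,1],[0,-0.155,0,183,-1,282,1],[0,-0.155,0,183,-1,282,1],[0,-0.155,0,183,-1,282,1]])

```text
time: 7.8
ee_pos: [0.4839, 0.098, 0.1848]
eef_rot: [0.603, 0.794, -0.046, 0.058]
ft_force: [0.5, 0.3, 0.4]
width: 0.0866
grip_force: 0.0
```

Run:
```python
from h import *
rep(); s=status.read_state(); print(s["ee_pos"],s["width"],s["joint_positions"].round(2))
go(GT,GR)
c=camera("wrist"); print(c["fx"],c["cx"],c["cy"]); 
save("w1.png",c["image"])
```

```text
7.8 beyond rest pad mm 155.57927953068608 axial N -0.16284223465881792 [0.5 0.3 0.4]
[0.4838913  0.09800516 0.18481014] 0.08658672568593002 [ 0.27  0.13 -0.71  1.82  0.24  1.25 -0.24]
jog [-0.003 -0.003 -0.001] [ 17.7  -0.  122.5] rows 2.5
309.70691628693146 317.9415566997043 197.8814478361685
```

View pics/w1.png

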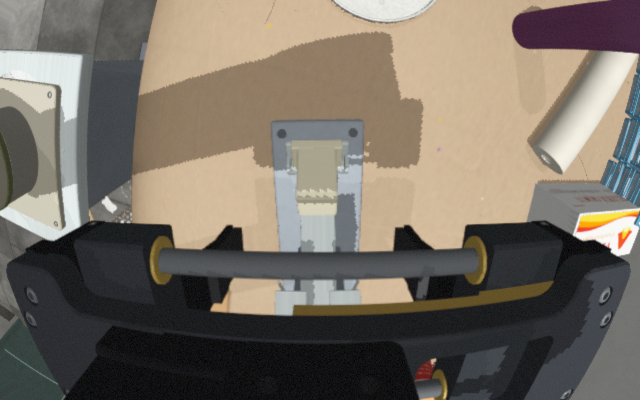

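The wrist view shows the casting at (318,180), centred between the fingers at u = 225 and 410. Descending.

jog_arm(plan=[[0,0,0,6,0,40,1],[0,0,0,12,0,75,1],[0,0,0,15,0,100,1],[0,0,0,17,0,115,1],[0,0,0,18,0,123,1],[0,0,0,18,0,123,1],[0,0,0,18,0,123,1]])

```text
time: 8.55
ee_pos: [0.4852, 0.0989, 0.0621]
eef_rot: [0.602, 0.795, -0.044, 0.06]
ft_force: [-0.6, 0.6, 0.3]
width: 0.0867
grip_force: 0.0
```

Run:
```python
from h import *
rep(); go(GT,GR)
```

```text
8.55 beyond rest pad mm 249.83553769292763 axial N 0.2587433901050484 [-0.6  0.6  0.3]
jog [ 0.002 -0.002 -0.   ] [-0.7 -1.9  1.3] rows 0.0
```

jog_arm(plan=[[0,0,0,0,-1.5,0,0],[0,0,0,0,-1.5,0,-0.3],[0,0,0,0,-1.5,0,-1],[0,0,0,0,-1.5,0,-1],[0,0,0,0,-1.5,0,-1],[0,0,0,0,-1.5,0,-1],[0,0,0,0,-1.5,0,-1],[0,0,0,0,-1.5,0,-1]], squeeze=15)

```text
time: 9.35
ee_pos: [0.4827, 0.0982, 0.0607]
eef_rot: [0.602, 0.795, -0.045, 0.059]
ft_force: [-0.2, -0.7, 0.3]
width: 0.034
grip_force: 15.0
```

Run:
```python
from h import *
rep(); s=status.read_state();print(s["width"],s["grip_force"])
# lift: uphill-ish/normal; world vector to tool
A=Ro.from_quat(s["eef_rot"]).as_matrix()
print("normal 60mm in tool",A.T@(RS@np.array([.766,0,.643])*60),"up 60",A.T@[0,0,60], "uphill 60", A.T@(-D*60))
```

```text
9.35 beyond rest pad mm 250.94962753274285 axial N -0.6531112866569482 [-0.2 -0.7  0.3]
0.03395763510642597 15.000000958680175
normal 60mm in tool [ 3.97653968e+01 -3.74772409e-04 -4.49383046e+01] up 60 [-8.85177640e+00 -4.44787110e-03 -5.93434582e+01] uphill 60 [-4.49383044e+01 -5.49321704e-03 -3.97653966e+01]
```

jog_arm(plan=[[0,0,0,-3,0,-3,-1],[0,0,0,-4,0,-12,-1],[0,0,0,-6,0,-30,-1],[0,0,0,-10,0,-60,-1],[0,0,0,-15,0,-100,-1],[0,0,0,-20,0,-140,-1],[0,0,0,-27,0,-180,-1],[0,0,0,-27,0,-180,-1],[0,0,0,-27,0,-180,-1]])

```text
time: 10.25
ee_pos: [0.4831, 0.0981, 0.2438]
eef_rot: [0.602, 0.795, -0.044, 0.06]
ft_force: [-0.0, -0.3, -1.0]
width: 0.0342
grip_force: 15.0
```

```bash
cat >> h.py <<'E'
TIN=np.array([.4874,.3267,.007])
C0=np.array([.0235,0,0])
# grasp in cast frame: cast axes at grasp
CR=np.c_[np.cross(RS[:,1],-D),RS[:,1],-D]; FO=S([.103,.0018,.051])
GP=np.array([.4827,.0982,.0607]); GQ=Ro.from_quat([.602,.795,-.045,.059]).as_matrix()
Rtc=GQ.T@CR; ptc=GQ.T@(FO-GP)   # cast in tool
def place(yaw,h):
    Rc=Ro.from_euler("z",yaw).as_matrix(); R=Rc@Rtc.T; return TIN+[0,0,h]-R@ptc, R
E
python3 - <<'E'
from h import *
rep(); s=status.read_state();print(s["ee_pos"],s["width"],s["grip_force"],s["joint_positions"].round(2)); print("cast in tool",ptc*1000,Rtc.round(3))
az=np.arctan2(.3267,.4874)
for yaw in (YAW,az+np.pi):
    p,R=place(yaw,.15); print(p,R[:,2]); go(p,R)
E
```

```text
10.25 beyond rest pad mm 110.61058874464331 axial N 0.5420812413236119 [-0.  -0.3 -1. ]
[0.4830644  0.09811126 0.24378958] 0.034155809541843794 14.999654823623132 [ 0.29  0.07 -0.72  1.75  0.2   1.36 -0.19]
cast in tool [23.29635959  0.71938947  6.32139355] [[ 0.662  0.001 -0.749]
 [ 0.    -1.    -0.001]
 [-0.749  0.    -0.662]]
[0.48961725 0.31621374 0.17864346] [ 0.20234107 -0.72144916 -0.66240034]
jog [ 0.002 -0.698 -0.002] [215.6  65.2  33.7] rows 4.7
[0.49667536 0.33207081 0.17864346] [ 0.62264181  0.41683087 -0.66240034]
jog [-0.913 -0.474 -1.684] [228.8  76.2  31.8] rows 13.2
```

jog_arm(plan=[[0,0,0,40,10,0,-1],[0,0,0,80,20,0,-1],[0,-0.1,0,120,33,0,-1],[0,-0.22,0,150,45,10,-1],[0,-0.34,0,180,55,20,-1],[0,-0.46,0,200,60,30,-1],[0,-0.58,0,215,65,34,-1],[0,-0.698,0,216,65,34,-1],[0,-0.698,0,216,65,34,-1],[0,-0.698,0,216,65,34,-1],[0,-0.698,0,216,65,34,-1]])

```text
time: 11.35
ee_pos: [0.4898, 0.3154, 0.1781]
eef_rot: [0.552, 0.726, -0.247, 0.326]
ft_force: [0.5, -0.5, -0.2]
width: 0.034
grip_force: 15.0
```

Run:
```python
from h import *
s=status.read_state();print(s["time"],s["ee_pos"],s["width"],s["ft_force"],s["joint_positions"].round(2))
p,R=place(YAW,.15); go(p,R); p,R=place(YAW,.02); go(p,R)
c=camera("side"); W=pts(c); I=c["image"].astype(int)
m=(np.linalg.norm(W[...,:2]-s["ee_pos"][:2],axis=-1)<.08)&(W[...,2]>.1)&(W[...,2]<.26)&(I[...,0]-I[...,2]>20)&(I[...,0]>140)
print(m.sum(),np.nanpercentile(W[m],[2,50,98],axis=0).round(3))
u,v=319,240
save("s4.png",cv2.resize(c["image"][140:300,240:420],None,fx=4,fy=4,interpolation=cv2.INTER_CUBIC)[:600])
```

```text
11.35 [0.48981853 0.31538324 0.17805334] 0.033991254118600184 [ 0.45988757 -0.53079402 -0.24553791] [-0.57  0.72 -0.66  1.36  0.9   1.93 -1.  ]
jog [-0.    -0.003 -0.003] [ 0.1  0.  -1. ] rows 0.0
jog [-0.    -0.003 -0.003] [97.2 -0.2 85.4] rows 2.6
0 [nan nan nan]
  return np.nanmean(a, axis, out=out, keepdims=keepdims)
```

View pics/s4.png

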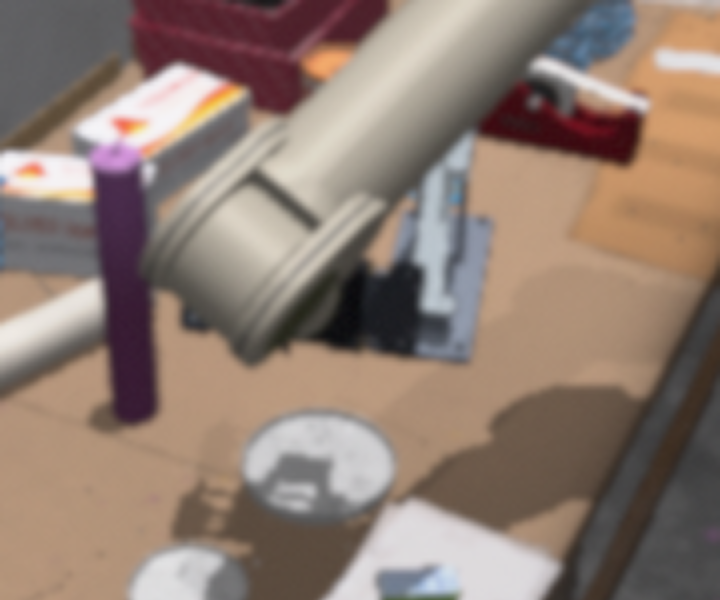

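The wrist hides the casting; the tin is at crop (320,465) and the candle at (125,290). I'll check the arm-to-candle clearance before lowering.

Run:
```python
from h import *
for n in("side","top"):
    c=camera(n); W=pts(c); d=np.linalg.norm(W[...,:2]-[.679,.329],axis=-1)
    m=(W[...,2]>.10)&(W[...,2]<.45)&(d>.05)&(d<.4)&(W[...,0]<.85)&(W[...,1]>.15)
    i=np.argsort(d[m])[:5]; print(n,m.sum(),d[m][i].round(3),W[m][i].round(3))
    if n=="top": save("t5.png",cv2.resize(c["image"][120:270,220:400],None,fx=4,fy=4)[:600])
s=status.read_state()
c=camera("wrist"); I=c["image"].astype(int); A=Ro.from_quat(s["eef_rot"]).as_matrix(); M=np.array(c["mount"])
# expected fisheye pixels of the casting's points: foot corners and top corners
def proj(p):
    q=np.linalg.inv(M)@np.r_[p,1]; q=q[:3]; th=np.arccos(q[2]/np.linalg.norm(q)); k=th*c["fx"]/np.hypot(q[0],q[1]); return c["cx"]+k*q[0],c["cy"]+k*q[1]
im=c["image"].copy()
for x in(-.017,.017):
    for y in(-.023,.023):
        for z in (0,.01): cv2.circle(im,tuple(int(round(a)) for a in proj(ptc+Rtc@[x,y,z])),2,(255,0,0),-1)
        cv2.circle(im,tuple(int(round(a)) for a in proj(ptc+Rtc@[x,y*17/23,.061])),2,(0,0,255),-1)
save("w2.png",im)
```

```text
side 3112 [0.159 0.162 0.163 0.165 0.166] [[0.556 0.429 0.235]
 [0.555 0.432 0.233]
 [0.552 0.431 0.237]
 [0.553 0.435 0.232]
 [0.552 0.437 0.229]]
top 2736 [0.122 0.123 0.125 0.126 0.126] [[0.564 0.37  0.253]
 [0.564 0.373 0.254]
 [0.563 0.375 0.265]
 [0.56  0.369 0.258]
 [0.563 0.379 0.263]]
```

View pics/w2.png

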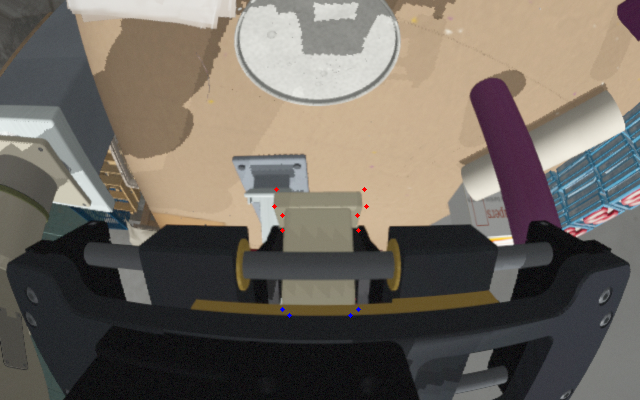

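The casting fills the predicted outline, with its foot edge at v = 190 to 207. It is upright and the candle is at least 100 mm clear. Lowering.

jog_arm(plan=[[0,0,0,22,0,19,-1],[0,0,0,50,0,44,-1],[0,0,0,75,0,66,-1],[0,0,0,90,0,79,-1],[0,0,0,97,0,85,-1],[0,0,0,101,0,89,-1],[0,0,0,104,0,91.5,-1],[0,0,0,106,0,93.5,-1],[0,0,0,107.5,0,95,-1],[0,0,0,108.5,0,96,-1],[0,0,0,108.5,0,96,-1]])

```text
time: 12.65
ee_pos: [0.4889, 0.3165, 0.0325]
eef_rot: [0.551, 0.727, -0.248, 0.327]
ft_force: [0.5, -1.6, -0.6]
width: 0.0343
grip_force: 15.0
```

Run:
```python
from h import *
s=status.read_state();print(s["time"],s["ee_pos"],s["ft_force"].round(1),s["joint_positions"].round(2))
p,R=place(YAW,0); print(p); go(p,R)
```

```text
12.65 [0.48894464 0.3165243  0.03248171] [ 0.5 -1.6 -0.6] [-0.59  0.9  -0.62  1.41  0.95  1.77 -1.14]
[0.48961725 0.31621374 0.02864346]
jog [ 0.001 -0.001 -0.001] [2.6 0.6 2.9] rows 0.1
```

Still about 4 mm up with no contact; feeling down in 1 mm steps.

jog_arm(plan=[[0,0,0,0.75,0,0.66,-1],[0,0,0,1.5,0,1.3,-1],[0,0,0,2.2,0,2,-1],[0,0,0,2.6,0,2.3,-1],[0,0,0,2.6,0,2.3,-1]])

```text
time: 13.15
ee_pos: [0.4889, 0.3164, 0.0288]
eef_rot: [0.551, 0.727, -0.248, 0.327]
ft_force: [0.9, -0.2, -0.8]
width: 0.0341
grip_force: 15.0
```

Run:
```python
from h import *
s=status.read_state();print(s["time"],s["ee_pos"],s["ft_force"].round(1))
```

```text
13.15 [0.48885402 0.31643624 0.02877431] [ 0.9 -0.2 -0.8]
```

jog_arm(plan=[[0,0,0,0.75,0,0.66,-1],[0,0,0,1.1,0,1,-1],[0,0,0,1.5,0,1.3,-1],[0,0,0,1.5,0,1.3,-1]])

```text
time: 13.55
ee_pos: [0.4889, 0.3165, 0.0273]
eef_rot: [0.551, 0.727, -0.248, 0.327]
ft_force: [-0.9, -1.1, 3.3]
width: 0.0341
grip_force: 15.0
```

Run:
```python
from h import *
s=status.read_state();print(s["time"],s["ee_pos"],s["ft_force"].round(1))
```

```text
13.55 [0.48887093 0.31646182 0.0272533 ] [-0.9 -1.1  3.3]
```

Contact at about 4 N. Releasing and backing off along the tool axis.

jog_arm(plan=[[0,0,0,0,0,0,-0.1],[0,0,0,0,0,0,0.1],[0,0,0,0,0,0,0.5],[0,0,0,0,0,0,1],[0,0,0,0,0,0,1],[0,0,0,0,0,0,1],[0,0,0,0,0,-10,1],[0,0,0,0,0,-30,1],[0,0,0,0,0,-60,1],[0,0,0,0,0,-100,1],[0,0,0,0,0,-140,1],[0,0,0,0,0,-140,1]], squeeze=5)

```text
time: 14.75
ee_pos: [0.458, 0.4228, 0.1232]
eef_rot: [0.55, 0.729, -0.245, 0.326]
ft_force: [-0.5, 1.1, -0.3]
width: 0.087
grip_force: 0.0
```

Run:
```python
from h import *
s=status.read_state();print(s["time"],s["ee_pos"],s["ft_force"].round(1),s["width"])
t=camera("wrist"); save("w3.png",t["image"])
```

```text
14.75 [0.45802829 0.42279094 0.12319835] [-0.5  1.1 -0.3] 0.08704353172134767
```

View pics/w3.png

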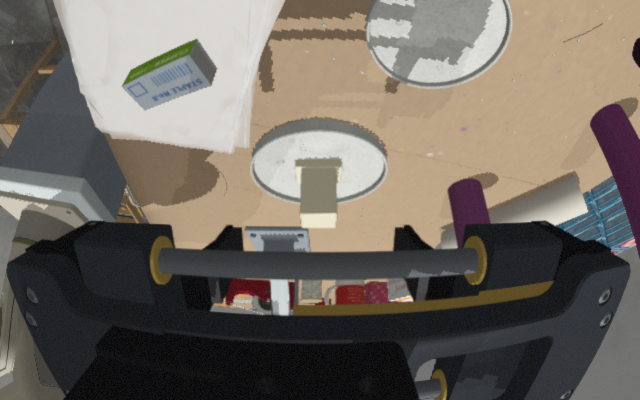

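The casting stands upright in the middle of the large silver tin, at (318,180). The gripper is clear, and after retracting, the knob measured back at its rest height (z 0.262).

```bash
python3 -c "
from h import *
c=camera('top');W=pts(c);I=c['image'].astype(int)
m=(np.linalg.norm(W[...,:2]-TIN[:2],axis=-1)<.06)&(W[...,2]>.05)&(W[...,2]<.08)
print(m.sum(),W[m].mean(0) if m.sum() else '')
L=(W-O)@RS;k=L[(I.max(-1)<60)&(abs(L[...,0]+.07)<.03)&(abs(L[...,1])<.04)&(L[...,2]>.2)&(L[...,2]<.3)]; print('knob',len(k),k.mean(0))
print(order.close_job())"
```

```text
74 [0.48711664 0.32738139 0.06674315]
knob 64 [-0.06881659 -0.00083599  0.26172368]
the job is handed in; nothing more can be done
None
```

The job is handed in: the wax casting stands upright and released, about 1 mm from the tin's centre, and the ejector knob has sprung back; the candle, spool and mug were never touched.

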